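Shut the gas valve and uncouple the test gauge

ROBOT

A 6-joint arm with a two-finger parallel gripper is mounted at the origin on a cart in front of the work surface, level with it; the furniture and walls round the work are solid. World frame = base frame: x ahead of the robot, y to its left, z up, the work surface at z = 0. Lengths are in m, angles in degrees, forces in N, time in s.
With the tool pointing down it reaches from about 0.4 to 0.825 m from the base axis. Payload 7 kg.
Tool frame: the origin (TCP) lies midway between the tips of the shut fingers; the grasp point (between the pads) lies 19 mm behind it; z points along the fingers, y is the line along which they close (so a half turn about z gives the same grasp; the last joint's range is limited). The gripper opens to 88 mm and grips with 3 to 60 N. Pads are 19 mm wide; open, the fingers measure 130 mm over their backs; the gripper's body (78 mm by 193 mm) begins 47 mm behind the grasp point.
Start: joints at [-48.008, 20.546, 0.682, 0, -70.136, -16.507], TCP at [0.29, -0.609, 0.187] pointing down, gripper open.
Joint ranges: [-176.03, 176.03], [-82.01, 121.73], [-58.28, 71.71], [-173.87, 95.51], [-174.79, -0.11], [-173.66, 173.66]. Speed limits (degrees/s): [136.94, 136.94, 172.46, 180, 180, 180].

INTERFACE

Orientations are given as [roll, pitch, yaw] about the fixed x, y, z axes, in that order (R = Rz(yaw) Ry(pitch) Rx(roll)).
In Python, from plant import ctrl gives the robot as it stands. The module is installed in compiled form; this text tells all that it offers.
- The arm moves only by the tool send_rows, never from a script. Its argument "plan" is a list that holds one entry, the list of rows, each a list of 6 numbers: the shift along the tool's x, y, z in fractions of the full range, 1 being 50 cm, then the turn, a rotation vector about the tool's x, y, z in fractions of the full range, 1 being 60 degrees. A call has 1 to 8 rows; each row is the pose to reach, as a shift and turn from the pose commanded when the call began, along the tool's axes at that moment; what a row does not reach only later rows make up. A row lasts 1/12 s, in which the tool goes at most 41.7 mm and 7.16 degrees, less where a joint would pass 70% of its speed; a pose out of reach is approached as far as the arm can. Shift and turn numbers lie between -1 and 1, and a call with a number outside is refused. A call with a gripper value outside its range is refused whole. "fingers" is the opening, from 0 (shut) to 1 (fully open), set as the call begins (left out, the last holds). The fingers move at their own pace and stop on an object; the grip force is fixed at half the most. Time passes only in rows, so rows that repeat a pose let the fingers close. It gives the time, the measured TCP pose, the force, the opening and the grip force at its end, in the units of the state.
- ctrl.get_obs(): the state, without advancing time (a new reading comes with each control period).
- ctrl.snapshot(name): name is "side" or "top"; returns a dict with "img" (420x560x3 uint8, red, green, blue), "K" (3x3 intrinsics, pixels), "k1" (the pictures are not rectified: a ray, as slopes to the right and down, at radius r is drawn at 1 + k1 r^2 times it, then the intrinsics apply), "pose" (4x4, takes a point from camera to world coordinates). Camera axes: x right, y down, z forward; pixel columns grow to the right and rows downward; lengths in m; the calibration is good to about 2 mm. A picture is of the moment at which its call begins. There is no depth.
- ctrl.close_job(): hands the job in; it is judged then, once.
The state is a dict: "clock": time; "joint_pos": joint angles; "qvel": joint speeds; "tau": joint torques, N m; "tool_pos": TCP position; "orientation": TCP orientation; "force": force on the tool from outside, world axes, zero at the start; "moment": the same for the moment, N m; "opening": finger opening in m; "gripper_force": force on a finger pad.
Only numpy, scipy, OpenCV 4.12 (cv2) and the standard library are available. Lean on these libraries where they do the work, as an engineer would, in place of code of your own. Each camera call takes 0.05 s, during which the arm holds its last target. There are 200 camera calls.

TASK

Shut the valve of the gas manifold by cranking its black handwheel clockwise with the red knob, a little over one full turn, until it stops with the knob over the yellow mark. Then pull back the blue sprung sleeve of the test gauge's quick coupling to unlock it, draw the gauge straight up off its nipple so that the sleeve snaps forward again, and set the gauge down upright in the steel tray (do not drop it). Leave the bottles, vial and flask standing where they are.

Things in the scene. Friction and masses are not known exactly. Their poses are not given: they have to be found in the camera images.
- manifold: Fixed gas manifold: dark base plate 110 x 290 x 8 mm carrying an aluminium block 70 x 250 mm whose top is 50 mm high. Origin: centre of the underside; y runs along its length, z up. The handwheel valve is at y = -78 mm, the nipple with the test gauge at y = +78 mm (both at x = 0). The yellow mark is a tongue 14 mm wide on the base plate, on the -x side of the valve.
- wheel_centre (a point): Centre of the black handwheel, on its vertical axis, on top of its hub, 86 mm above the counter. The wheel's rim is a 12 mm round bar on a circle of 42 mm radius, its top 84 mm above the counter.
- crank_knob (a point): Middle of the red crank knob that stands upright on the wheel's rim, 42 mm from the wheel's axis: 22 mm in diameter, 34 mm tall, from 85 to 119 mm above the counter (this point is at 102 mm). It spins freely about its own upright axis, so it may be held while the wheel turns.
- valve (a joint): Handwheel angle in rad, grows clockwise seen from above: 0 = fully open, 7.6 = shut, hard stop, knob on the manifold's -x side over the yellow mark. Starts between 0.1 and 0.9. At angle q the knob lies at the direction pi + 7.6 - q (counterclockwise from the manifold's x axis). Friction about 0.1 N m; stays where it is left.
- gauge: Test gauge, 0.25 kg, 74 mm tall, locked on the nipple at the start. Origin: centre of its underside, z up. Steel socket 38 mm in diameter (its flat foot ring is the underside, it stands on it by itself), round it from 2 to 42 mm height the blue ribbed sleeve, 50 mm in diameter; brass neck 24 mm; on top, from 56 to 74 mm, the dial case, 42 mm in diameter, facing up.
- sleeve (a joint): Travel of the blue sleeve on the gauge in m: 0 = forward (down, locked), 0.012 = fully back (up). Spring 4.5 N at 0, 10 N at 0.012. Pulled up 7 to 9 mm it unlocks; pulling on by the sleeve lifts the gauge off; when it has risen about 27 mm the sleeve snaps forward. Pulling on the dial does not free it. The gauge may be carried by the sleeve.
- seat (a point): Seat of the nipple on the manifold, 60 mm above the counter, on the nipple's axis: the seated gauge's origin lies here. The nipple rises 34 mm above it; its head is 22 mm in diameter. The brass boss under it is 42 mm in diameter, 10 mm high.
- tray: Fixed shallow square steel tray, 150 x 150 mm outside, 14 mm high, walls 4 mm. Origin: centre of its underside.
- tray_in (a point): Centre of the tray's inner floor, 4 mm above the counter.
- flask: Bystander: clear conical flask 85 mm in diameter, 156 mm tall. Origin under its centre.
- wash_bottle: Bystander: white wash bottle with red spout, 67 x 105 mm, 188 mm tall. Origin near the middle of its underside.
- vial: Bystander: small amber bottle with black cap, 29 mm in diameter, 82 mm tall. Origin under its centre.
- amber_bottle_small: Bystander: amber bottle with black cap and label, 33 mm in diameter, 86 mm tall. Origin under its centre.

How it is judged:
By the outcome, as a careful person would: the job done as asked, in the order asked, and still so for the second after the job is handed in, with the robot touching nothing.
It also fails if it takes over 62 s, if anything falls off the work surface, if the arm or the gripper's body presses on something with over 40 N, if the wrist force passes 120 N, or if a joint passes its speed limit or range.

## Working session

There is one attempt and no reset: what is moved stays moved. The work goes in short steps, Python scripts to look and compute and a tool call to move; the robot and the scene stay as the last step left them, time stands still between calls to the robot, and variables do not carry over. Pictures are saved under pics/ and viewed, at most 10 in all, crops included, and the job is handed in when it is done.

Besides the shell and the picture viewer there is one more tool, called after ">>>" in YAML: its name, and indented under it one key for each argument. send_rows: Moves the arm, as the interface text tells. Its arguments: {"type":"object","properties":{"plan":{"type":"array","items":{"type":"array","items":{"type":"array","items":{"type":"number"}}}},"fingers":{"type":"number"}},"required":["plan"]}

```bash
mkdir -p pics; python3 - <<'E'
from plant import ctrl
import cv2,numpy as np
for n in("side","top"):
    s=ctrl.snapshot(n); cv2.imwrite(f"pics/{n}0.png",s["img"][:,:,::-1]); print(n,s["K"].tolist(),s["k1"],np.round(s["pose"],3).tolist())
print(ctrl.get_obs())
E
```

```text
side [[457.3576247354871, 0.0, 283.43585611965597], [0.0, 457.3576247354871, 213.55371360576927], [0.0, 0.0, 1.0]] -0.049010859017174474 [[1.0, 0.016, -0.004, 0.55], [0.014, -0.682, 0.731, -0.994], [0.009, -0.731, -0.682, 1.099], [0.0, 0.0, 0.0, 1.0]]
top [[444.48406130069765, 0.0, 280.5855752443343], [0.0, 444.48406130069765, 212.79513296917327], [0.0, 0.0, 1.0]] -0.02142564478463355 [[0.013, -0.992, 0.125, 0.402], [-1.0, -0.011, 0.012, 0.077], [-0.011, -0.125, -0.992, 1.218], [0.0, 0.0, 0.0, 1.0]]
{'clock': 0.1, 'joint_pos': array([-4.80098562e+01,  2.05886514e+01,  6.37596650e-01, -1.74459732e-02,
       -7.01366346e+01, -1.65055255e+01]), 'qvel': array([ 0.01016173, -0.13650421,  0.07989194,  0.17555425,  0.04057338,
       -0.10248405]), 'tau': array([-1.09328197e-03, -5.84163702e+01,  2.93750900e+01,  7.01542899e+00,
        1.01918538e-02, -5.50750144e-05]), 'tool_pos': array([ 0.29015831, -0.6088815 ,  0.18599161]), 'orientation': array([ 1.79911264e+02, -9.19027910e-03, -1.54521315e+02]), 'force': array([-0.33650866, -1.023695  ,  0.16895807]), 'moment': array([-1.34587990e-02, -8.21241673e-05, -5.39571404e-03]), 'gripper_force': 0.0, 'opening': 0.08759769316647253}
```

View pics/top0.png

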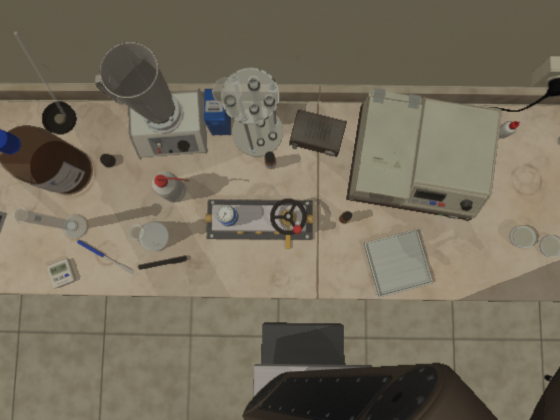

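View pics/side0.png

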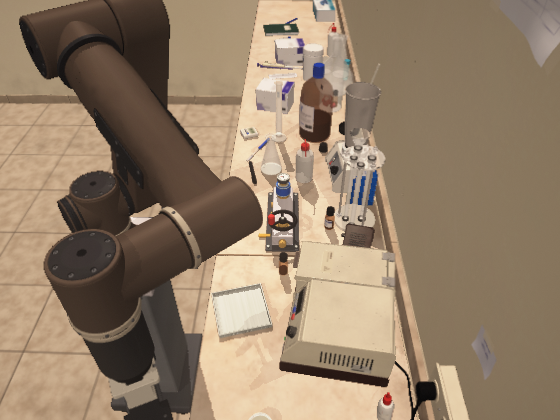

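The top view shows the wheel at about (288,216), the red knob at (297,229), the yellow mark at (289,241), the gauge at (227,215), the tray at (398,262), and the vial at (345,216). The side view shows the gauge at (283,182) and the wheel at (281,220).

```bash
cat > h.py <<'E'
from plant import ctrl
import cv2,numpy as np
from scipy.spatial.transform import Rotation as Rn
def ray(s,uv):
    D=np.array([s["k1"],0,0,0,0.]); n=cv2.undistortPoints(np.array([[uv]],float),s["K"],D)[0,0]
    P=s["pose"]; return P[:3,3],P[:3,:3]@np.array([n[0],n[1],1.])
def plane(s,uv,z):
    o,d=ray(s,uv); return o+d*(z-o[2])/d[2]
def tri(a,ua,b,ub):
    o1,d1=ray(a,ua);o2,d2=ray(b,ub); d1/=np.linalg.norm(d1);d2/=np.linalg.norm(d2)
    t=np.linalg.lstsq(np.c_[d1,-d2],o2-o1,rcond=None)[0]; p,q=o1+t[0]*d1,o2+t[1]*d2
    return (p+q)/2,np.linalg.norm(p-q)
def blobs(s,lo,hi,box,amin=8):
    x0,y0,x1,y1=box; h=cv2.cvtColor(s["img"][y0:y1,x0:x1],cv2.COLOR_RGB2HSV)
    m=cv2.inRange(h,np.array(lo),np.array(hi)); n,_,st,c=cv2.connectedComponentsWithStats(m)
    return [(int(st[i,4]),(c[i]+[x0,y0]).round(1).tolist(),(st[i,:4]+[x0,y0,0,0]).tolist()) for i in range(1,n) if st[i,4]>=amin]
def totool(dw):  # world vector -> tool axes
    return Rn.from_euler('xyz',ctrl.get_obs()["orientation"],degrees=True).inv().apply(dw)
E
python3 - <<'E'
from h import *
t=ctrl.snapshot("top");s=ctrl.snapshot("side")
for n,a,bx in(("top",t,(195,185,330,260)),("side",s,(245,165,320,280))):
    print(n,"yel",blobs(a,(18,120,120),(32,255,255),bx)); print("red",blobs(a,(0,170,100),(6,255,255),bx)+blobs(a,(174,150,100),(180,255,255),bx)); print("blue",blobs(a,(100,110,50),(125,255,255),bx)); 
    print("blk",blobs(a,(0,0,0),(180,255,45),bx,30))
c=cv2.resize(t["img"][185:260,195:330,::-1],None,fx=5.9,fy=5.9,interpolation=2);cv2.imwrite("pics/c1.png",c)
c=cv2.resize(s["img"][165:345,205:325,::-1],None,fx=3.3,fy=3.3,interpolation=2);cv2.imwrite("pics/c2.png",c)
E
```

```text
top yel [(8, [283.2, 212.5], [282, 211, 4, 4]), (34, [207.8, 217.9], [205, 215, 6, 7]), (30, [310.3, 218.8], [308, 216, 5, 7]), (25, [285.7, 222.5], [282, 220, 8, 6]), (8, [258.0, 232.4], [256, 232, 5, 2]), (8, [276.5, 232.5], [275, 232, 4, 2]), (57, [287.5, 241.5], [286, 235, 5, 14])]
red [(40, [296.8, 229.0], [294, 226, 7, 7])]
blue [(10, [228.0, 222.7], [224, 222, 8, 2])]
blk [(76, [285.9, 204.2], [272, 200, 32, 15])]
side yel [(23, [264.3, 234.5], [259, 234, 12, 2]), (10, [281.2, 241.2], [279, 240, 5, 3])]
red [(56, [270.8, 219.0], [268, 214, 7, 11])]
blue [(80, [282.2, 191.6], [276, 187, 14, 9])]
blk []
```

View pics/c1.png

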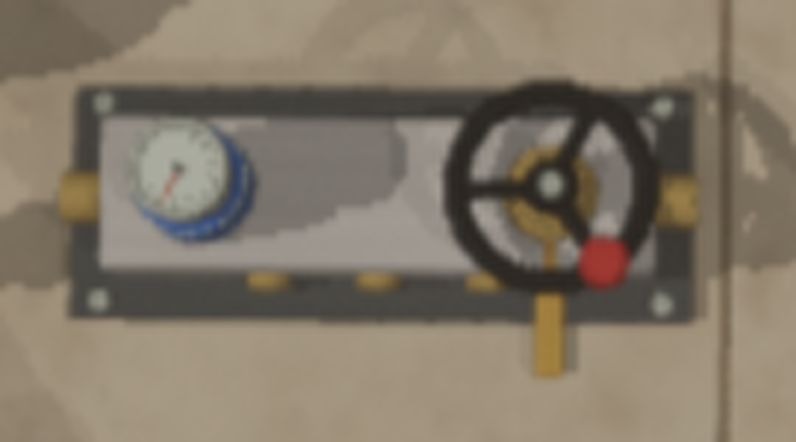

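View pics/c2.png

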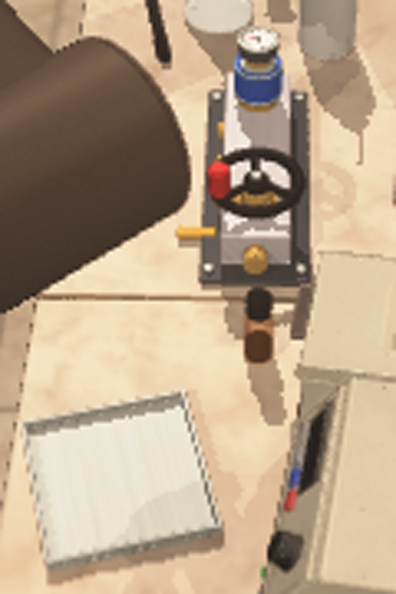

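The crops show the hub at top (288,216) and side (282,218.5), the dial at top (225,213.5) and side (283,177), and the knob between the mark and the -y side. The tray is empty.

```bash
python3 - <<'E'
from h import *
np.set_printoptions(precision=4,suppress=True)
t=ctrl.snapshot("top");s=ctrl.snapshot("side")
T=lambda x,y:(195+x/5.9-.4,185+y/5.9-.4); S=lambda x,y:(205+x/3.3-.35,165+y/3.3-.35)
print("hub",tri(t,T(550,184),s,S(255,177)),plane(t,T(550,184),.086),plane(s,S(255,177),.086))
print("dial",tri(t,T(179,169),s,S(258,41)),plane(t,T(179,169),.134),plane(s,S(258,41),.134))
print("knob",tri(t,(296.8,229),s,(270.8,219)),plane(t,(296.8,229),.115),plane(s,(270.8,219),.102))
sc=[plane(t,T(*p),.01) for p in((104,103),(663,107),(661,303),(98,300))]
print("screws",sc,np.mean(sc,0)); d=(sc[0]+sc[3]-sc[1]-sc[2]);yaw=np.degrees(np.arctan2(d[1],d[0]))-90;print("yaw",yaw)
print("mark",plane(t,T(548,377),.008))
m=cv2.inRange(cv2.cvtColor(t["img"],cv2.COLOR_RGB2HSV),(30,0,90),(110,60,255))[225:300,358:440]
c=max(cv2.findContours(m,0,2)[0],key=cv2.contourArea);r=cv2.minAreaRect(c);print(r)
bp=cv2.boxPoints(r)+[358,225];q=np.array([plane(t,p,.014) for p in bp]);print("tray",bp,q,q.mean(0),[np.linalg.norm(q[i]-q[i-1]) for i in range(4)])
q=np.array([plane(s,S(*p),.014) for p in((22,425),(184,394),(222,535),(50,573))]);print("trayside",q,q.mean(0))
print("vial",plane(t,(345,216),.082),plane(s,S(259,298),.078),"amber",plane(t,(270,156),.086),"flask",plane(t,(153,236),.0),"wash",plane(t,(165,185),.1))
E
```

```text
hub (array([0.5383, 0.0727, 0.0834]), np.float64(0.001634300526143101)) [0.5372 0.0726 0.086 ] [0.5392 0.0702 0.086 ]
dial (array([0.538 , 0.2286, 0.1285]), np.float64(0.0027489765309982174)) [0.536  0.2277 0.134 ] [0.5394 0.2221 0.134 ]
knob (array([0.5032, 0.0498, 0.1013]), np.float64(0.0021712853593336794)) [0.5009 0.0501 0.115 ] [0.5043 0.0493 0.102 ]
screws [array([0.5819, 0.2808, 0.01  ]), array([0.583 , 0.0201, 0.01  ]), array([0.4916, 0.0206, 0.01  ]), array([0.4899, 0.2806, 0.01  ])] [0.5366 0.1505 0.01  ]
yaw 0.3083991602644147
mark [0.457  0.0723 0.008 ]
((39.877681732177734, 37.56718063354492), (55.29095458984375, 54.80979919433594), 74.21924591064453)
tray [[363.9873 243.4166]
 [416.7313 228.5107]
 [431.7681 281.7177]
 [379.0241 296.6236]] [[ 0.473  -0.1344  0.014 ]
 [ 0.5151 -0.2779  0.014 ]
 [ 0.3726 -0.3148  0.014 ]
 [ 0.3317 -0.1731  0.014 ]] [ 0.4231 -0.225   0.014 ] [np.float64(0.14650571652028171), np.float64(0.14962346298747867), np.float64(0.14715677147728712), np.float64(0.1474864032124694)]
trayside [[ 0.3367 -0.1785  0.014 ]
 [ 0.4788 -0.1405  0.014 ]
 [ 0.5179 -0.2882  0.014 ]
 [ 0.3785 -0.3275  0.014 ]] [ 0.428  -0.2336  0.014 ]
vial [ 0.5388 -0.0744  0.082 ] [ 0.5453 -0.08    0.078 ] amber [0.6938 0.1208 0.086 ] flask [0.4871 0.4433 0.    ] wash [0.6114 0.3886 0.1   ]
```

The manual's scale: shifts go in shares of 50 cm and turns go in shares of 60 degrees. Converting my numbers, 24.9 cm / 50 = 0.498, 21.6 cm / 50 = 0.432, -56 degrees / 60 = -0.9333.

>>> send_rows:
  plan:
    - [[-0.04,0.05,0,0,0,-0.1167],[-0.09,0.114,0,0,0,-0.2333],[-0.14,0.178,0,0,0,-0.35],[-0.19,0.24,0,0,0,-0.4667],[-0.24,0.304,0,0,0,-0.5833],[-0.29,0.368,0,0,0,-0.7],[-0.34,0.432,0,0,0,-0.8167],[-0.392,0.498,0,0,0,-0.9333]]
  fingers: 1

```text
clock: 0.97
tool_pos: [0.36, -0.2989, 0.187]
orientation: [-180.0, -0.0, -98.2]
force: [1.3, 0.9, 0.3]
opening: 0.0874
gripper_force: 0.0
```

Converted, -28.5 cm / 50 = -0.57, -1.3 cm / 50 = -0.026, -8.5 degrees / 60 = -0.1417.

>>> send_rows:
  plan:
    - [[-0.07,-0.004,0,0,0,-0.0333],[-0.14,-0.008,0,0,0,-0.0667],[-0.21,-0.012,0,0,0,-0.1],[-0.28,-0.016,0,0,0,-0.1417],[-0.35,-0.022,0,0,0,-0.1417],[-0.42,-0.026,0,0,0,-0.1417],[-0.494,-0.03,0,0,0,-0.1417],[-0.57,-0.036,0,0,0,-0.1417]]

```text
clock: 1.63
tool_pos: [0.4199, -0.0196, 0.1873]
orientation: [-179.9, 0.0, -90.0]
force: [1.6, -0.2, -0.2]
opening: 0.0873
gripper_force: 0.0
```

```bash
python3 - <<'E'
from h import *
o=ctrl.get_obs();print(o["tool_pos"],o["orientation"],o["joint_pos"],o["force"])
E
```

```text
[ 0.41991893 -0.01962171  0.1873236 ] [-1.79935016e+02  3.22758385e-02 -9.00204551e+01] [ 2.44677854e+01 -4.55378046e+00 -2.92136979e+01 -2.68201909e-03
 -6.52675652e+01 -2.44871383e+01] [ 1.59477914 -0.18671494 -0.23874835]
```

>>> send_rows:
  plan:
    - [[-0.048,-0.056,0,0,0,0],[-0.094,-0.112,0,0,0,0],[-0.14,-0.166,0.01,0,0,0],[-0.14,-0.166,0.06,0,0,0],[-0.14,-0.166,0.12,0,0,0],[-0.14,-0.166,0.17,0,0,0],[-0.14,-0.166,0.192,0,0,0],[-0.14,-0.166,0.192,0,0,0]]

```text
clock: 2.3
tool_pos: [0.5011, 0.0479, 0.088]
orientation: [179.7, -0.1, -90.0]
force: [-0.3, -0.1, -0.0]
opening: 0.0876
gripper_force: 0.0
```

>>> send_rows:
  plan:
    - [[0,0,0,0,0,0],[0,0,0,0,0,0],[0,0,0,0,0,0],[0,0,0,0,0,0],[0,0,0,0,0,0],[0,0,0,0,0,0],[0,0,0,0,0,0],[0,0,0,0,0,0]]
  fingers: 0

```text
clock: 2.97
tool_pos: [0.5032, 0.0486, 0.091]
orientation: [-180.0, 0.0, -90.0]
force: [0.0, -0.1, -0.3]
opening: 0.0399
gripper_force: 0.0
```

```bash
python3 - <<'E'
from h import *
o=ctrl.get_obs();print(o["tool_pos"],o["orientation"],o["opening"],o["gripper_force"],o["force"])
t=ctrl.snapshot("top");s=ctrl.snapshot("side")
a=t["img"][180:260,230:330];b=s["img"][170:270,230:330]
c=np.hstack([cv2.resize(a,(400,400),interpolation=2),cv2.resize(b,(400,400),interpolation=2)]);cv2.imwrite("pics/g1.png",c[:,:,::-1])
E
```

```text
[0.50317428 0.04862452 0.09102837] [-1.79985929e+02  6.11405781e-03 -9.00152569e+01] 0.03989507865338271 0.0 [ 0.01807231 -0.14993979 -0.31405306]
```

View pics/g1.png

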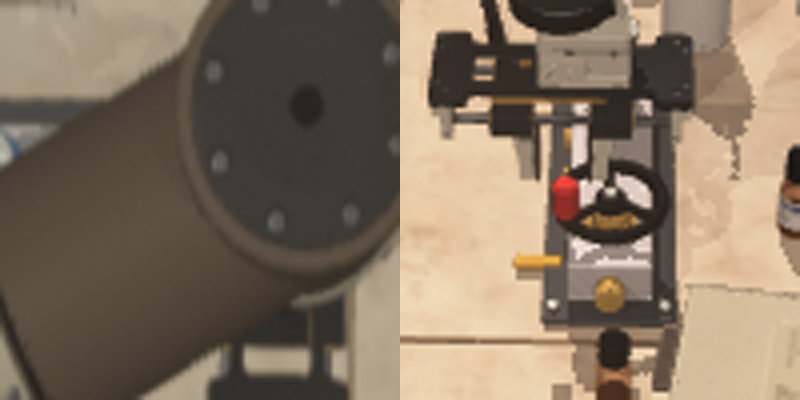

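The fingers seem to sit behind or above the knob in the side view (knob at crop (565,200), tips near row 180). I'll project the TCP into the image to check.

```bash
python3 - <<'E'
from h import *
s=ctrl.snapshot("side");P=s["pose"]
def proj(p):
    q=P[:3,:3].T@(np.array(p)-P[:3,3]); return cv2.projectPoints(q[None],np.zeros(3),np.zeros(3),s["K"],np.array([s["k1"],0,0,0,0.]))[0][0,0]
o=ctrl.get_obs();t=o["tool_pos"];w=o["opening"]/2
b=cv2.resize(s["img"][150:250,230:330],(600,600),interpolation=2)
for p,c in((t,(0,255,0)),(t+[0,0,.019],(0,255,255)),(t+[w,0,0],(255,255,0)),(t-[w,0,0],(255,255,0)),((.503,.050,.102),(255,0,255))):
    q=proj(p);print(p,q);cv2.circle(b,tuple(int(v) for v in (q-[230,150]+.5)*6),4,c,-1)
cv2.imwrite("pics/g2.png",b[:,:,::-1])
print(blobs(s,(0,170,100),(6,255,255),(245,165,320,280)))
E
```

```text
[0.50314344 0.04859948 0.0908763 ] [270.46316086 221.68680396]
[0.50314344 0.04859948 0.1098763 ] [270.39950733 217.33909253]
[0.51710696 0.04859948 0.0908763 ] [274.86591243 221.75750436]
[0.48917993 0.04859948 0.0908763 ] [266.06110979 221.61603899]
(0.503, 0.05, 0.102) [270.39596799 218.8436057 ]
[(55, [270.9, 219.0], [268, 214, 7, 11])]
```

View pics/g2.png

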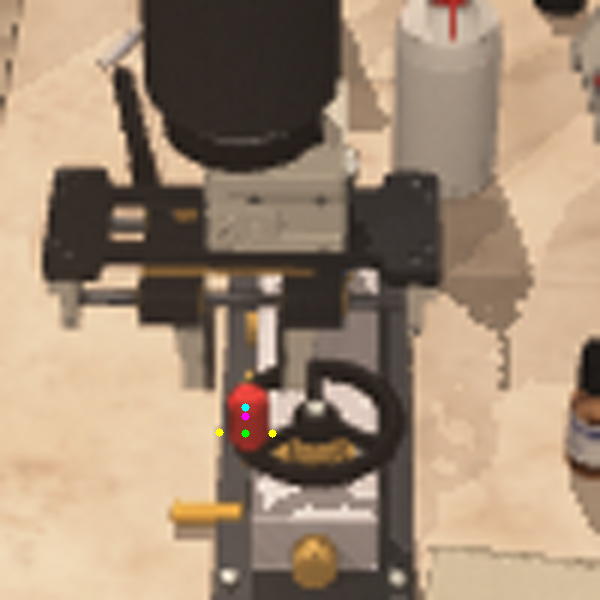

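>>> send_rows:
  plan:
    - [[0,0,0,0,0,0],[0,0,0,0,0,0],[0,0,0,0,0,0],[0,0,0,0,0,0],[0,0,0,0,0,0]]
  fingers: 0

```text
clock: 3.53
tool_pos: [0.5031, 0.0486, 0.0908]
orientation: [180.0, -0.0, -90.0]
force: [-0.2, 0.3, 0.4]
opening: 0.0008
gripper_force: 0.0
```

```bash
python3 - <<'E'
from h import *
o=ctrl.get_obs();print(o["tool_pos"],o["orientation"],o["opening"],o["gripper_force"],o["force"],o["joint_pos"])
s=ctrl.snapshot("side")
b=cv2.resize(s["img"][150:250,230:330],(600,600),interpolation=2)
cv2.imwrite("pics/g3.png",b[:,:,::-1])
E
```

```text
[0.50313286 0.0486178  0.09084227] [ 1.79997261e+02 -1.75748395e-03 -9.00148078e+01] 0.0007568352895908363 0.0 [-0.15278131  0.29686941  0.44721368] [ 2.78188591e+01  9.64024436e+00 -2.80313827e+01  3.47598956e-04
 -5.23316160e+01 -2.78338794e+01]
```

View pics/g3.png

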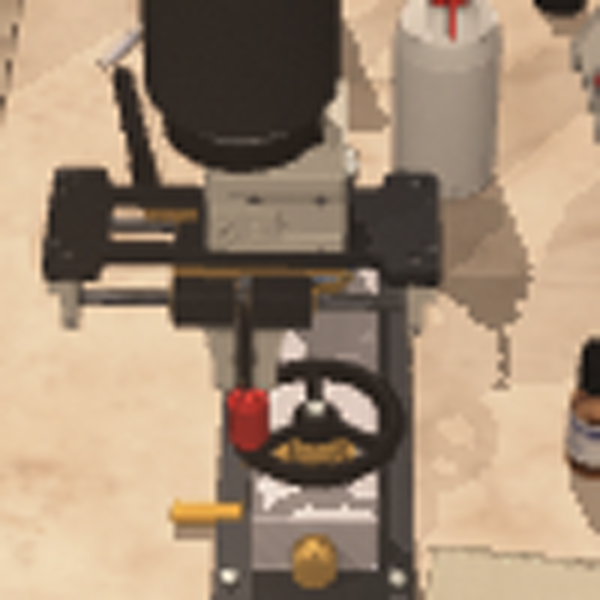

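```bash
python3 - <<'E'
from h import *
s=ctrl.snapshot("side")
a=cv2.imread("pics/side0.png")[:,:,::-1]
for im in(a,s["img"]):
    print(im[205:228,264:279].tolist() if 0 else "\n".join(" ".join("%3d/%3d"%(p[0],p[1]) for p in r) for r in im[210:228,264:279]))
E
```

```text
242/222 242/222 241/219 167/143 104/ 93 103/ 93 103/ 93 104/ 94 119/105 236/221 241/229 239/226 153/136 153/135  85/ 73
242/221 242/222 240/218 166/142 104/ 94 104/ 93 105/ 94 125/106 125/104 234/219 153/135  84/ 72  63/ 52  61/ 50  54/ 44
242/221 242/221 239/217 126/110 105/ 94 104/ 92 118/101 228/178 101/ 80  82/ 71  61/ 51  53/ 44  54/ 44  51/ 42  51/ 41
242/220 242/219 240/217 125/107 103/ 92 105/ 94 128/107 129/ 96  64/ 53  54/ 44  52/ 42  50/ 41  49/ 40  49/ 39  58/ 49
242/220 242/221 240/217 127/110 108/ 92 173/ 74 241/ 84 237/ 80 190/ 60 102/ 44  49/ 40  59/ 49 149/131 240/227 231/215
242/220 242/220 239/216 130/110 149/ 69 241/ 79 240/ 75 240/ 76 238/ 73 237/ 77 163/ 97 241/229 240/228 234/219 235/221
241/221 242/220 240/215 137/111 215/ 61 239/ 72 241/ 77 241/ 76 239/ 75 220/ 64 197/103 242/231 234/218 234/218 235/221
242/222 242/221 239/215 104/ 83 196/ 57 192/ 55 203/ 59 200/ 57 196/ 57 176/ 51 156/ 73 235/220 233/217 234/218 234/219
243/222 242/222 239/214 100/ 86 135/ 54 168/ 51 191/ 55 190/ 55 182/ 52 149/ 47 140/ 70 234/219 234/220 234/219 233/215
243/222 243/222 240/
[... 2519 characters left out ...]
/162  94/ 81 121/ 51 140/ 46 143/ 47 142/ 47 139/ 46 128/ 44 112/ 44  66/ 56  55/ 46  49/ 41  45/ 37
236/210 234/209 193/163  95/ 83 114/ 60 140/ 47 143/ 47 142/ 46 136/ 45 125/ 44  77/ 43  47/ 39  47/ 38  49/ 40  91/ 68
235/208 234/206 192/162  95/ 85  96/ 83  87/ 42 139/ 45 147/ 47 138/ 45  76/ 41  48/ 37  50/ 41 103/ 76 180/133 108/ 80
235/207 234/206 196/167  95/ 87  94/ 84  66/ 55  63/ 39  65/ 41  58/ 41  49/ 38  54/ 44 115/ 91 186/138 184/136 106/ 79
235/209 233/206 153/130  98/ 88  96/ 86  93/ 83  65/ 55  50/ 40  49/ 40  50/ 42  48/ 39  56/ 45  89/ 68 135/ 99 105/ 78
235/208 232/204 150/128  97/ 89  96/ 86  97/ 87  99/ 80  67/ 54  49/ 40  49/ 40  49/ 40  49/ 40  54/ 45  61/ 49  59/ 50
```

The knob's top row is now covered and shaded by the shut fingertips. So the real tips are about 30 mm higher than the reported z, just above the knob top. I'll open and go down 2.4 cm while watching the force.

>>> send_rows:
  plan:
    - [[0,0,0,0,0,0],[0,0,0,0,0,0],[0,0,0,0,0,0],[0,0,0,0,0,0],[0,0,0,0,0,0],[0,0,0,0,0,0],[0,0,0,0,0,0],[0,0,0,0,0,0]]
  fingers: 0.5

```text
clock: 4.3
tool_pos: [0.5031, 0.0486, 0.0909]
orientation: [-180.0, 0.0, -90.0]
force: [-0.1, -0.1, 0.1]
opening: 0.0426
gripper_force: 0.0
```

Converted, 2.4 cm / 50 = 0.048, 2 cm / 50 = 0.04.

>>> send_rows:
  plan:
    - [[0,0,0.008,0,0,0],[0,0,0.016,0,0,0],[0,0,0.024,0,0,0],[0,0,0.032,0,0,0],[0,0,0.04,0,0,0],[0,0,0.048,0,0,0],[0,0,0.048,0,0,0],[0,0,0.048,0,0,0]]

```text
clock: 4.97
tool_pos: [0.5029, 0.0485, 0.0665]
orientation: [180.0, -0.0, -90.0]
force: [-0.1, -0.8, 0.0]
opening: 0.0441
gripper_force: 0.0
```

```bash
python3 - <<'E'
from h import *
o=ctrl.get_obs();print(o["tool_pos"],o["opening"],o["force"])
s=ctrl.snapshot("side")
b=cv2.resize(s["img"][150:250,230:330],(600,600),interpolation=2)
cv2.imwrite("pics/g4.png",b[:,:,::-1])
E
```

```text
[0.50294257 0.04850629 0.06650953] 0.0440829275068059 [-0.13041546 -0.81615329  0.00427316]
```

View pics/g4.png

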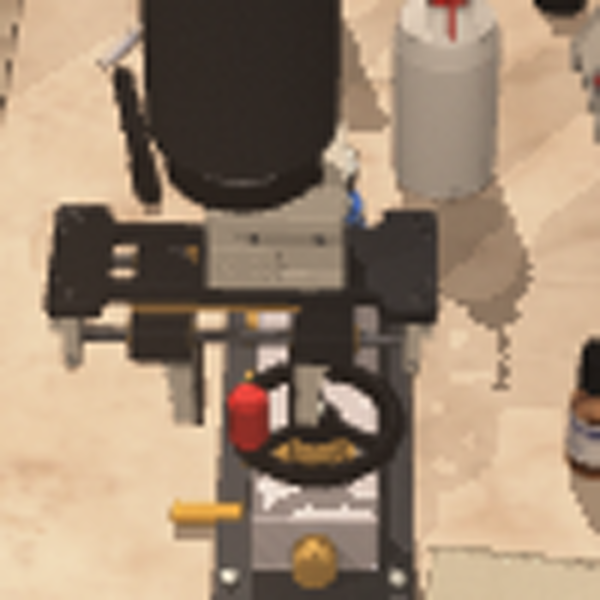

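The tips now reach crop row 422 beside the knob, which matches a true tip height of about 0.097 m, so the z offset is about +0.030 m. Next I close the fingers.

>>> send_rows:
  plan:
    - [[0,0,0,0,0,0],[0,0,0,0,0,0],[0,0,0,0,0,0],[0,0,0,0,0,0],[0,0,0,0,0,0],[0,0,0,0,0,0]]
  fingers: 0

```text
clock: 5.52
tool_pos: [0.5039, 0.0489, 0.0671]
orientation: [-179.9, 0.0, -90.0]
force: [3.3, -0.0, -0.9]
opening: 0.0203
gripper_force: 30.0
```

```bash
python3 - <<'E'
from h import *
o=ctrl.get_obs();print(o["tool_pos"],o["opening"],o["force"],o["gripper_force"])
s=ctrl.snapshot("side");print(blobs(s,(0,170,80),(6,255,255),(245,165,320,280)))
# circle rows for hub centre
c=np.array([.538,.072]);p=o["tool_pos"][:2];print(np.linalg.norm(p-c),np.degrees(np.arctan2(*(p-c)[::-1])))
E
```

```text
[0.5038545  0.048932   0.06713546] 0.02033114325120428 [ 3.32413188 -0.02590539 -0.86254928] 29.997516106814146
[(59, [270.6, 218.9], [268, 214, 6, 11])]
0.0412073756199756 -145.95784587963112
```

```bash
python3 - <<'E'
import numpy as np
th=212.2
for k in range(5):
    print(k,th,[[round(-4.2*(np.sin(np.radians(th-10*i))-np.sin(np.radians(th))),2),round(-4.2*(np.cos(np.radians(th-10*i))-np.cos(np.radians(th))),2)] for i in range(1,9)]); th-=80
E
```

```text
0 212.2 [[np.float64(-0.65), np.float64(0.33)], [np.float64(-1.35), np.float64(0.55)], [np.float64(-2.08), np.float64(0.64)], [np.float64(-2.81), np.float64(0.61)], [np.float64(-3.52), np.float64(0.44)], [np.float64(-4.2), np.float64(0.16)], [np.float64(-4.81), np.float64(-0.24)], [np.float64(-5.35), np.float64(-0.73)]]
1 132.2 [[np.float64(-0.44), np.float64(-0.58)], [np.float64(-0.78), np.float64(-1.23)], [np.float64(-0.99), np.float64(-1.93)], [np.float64(-1.09), np.float64(-2.66)], [np.float64(-1.05), np.float64(-3.39)], [np.float64(-0.89), np.float64(-4.11)], [np.float64(-0.6), np.float64(-4.78)], [np.float64(-0.21), np.float64(-5.4)]]
2 52.19999999999999 [[np.float64(0.5), np.float64(-0.54)], [np.float64(1.08), np.float64(-0.98)], [np.float64(1.73), np.float64(-1.31)], [np.float64(2.43), np.float64(-1.53)], [np.float64(3.16), np.float64(-1.62)], [np.float64(3.89), np.float64(-1.59)], [np.float64(4.6), np.float64(-1.42)], [np.float64(5.28), np.float64(-1.14)]]
3 -27.80000000000001 [[np.float64(0.62), np.float64(0.4)], [np.float64(1.15), np.float64(0.89)], [np.float64(1.6), np.float64(1.48)], [np.float64(1.93), np.float64(2.13)], [np.float64(2.15), np.float64(2.83)], [np.float64(2.24), np.float64(3.55)], [np.float64(2.2), np.float64(4.29)], [np.float64(2.04), np.float64(5.0)]]
4 -107.80000000000001 [[np.float64(-0.28), np.float64(0.67)], [np.float64(-0.68), np.float64(1.29)], [np.float64(-1.18), np.float64(1.83)], [np.float64(-1.76), np.float64(2.27)], [np.float64(-2.41), np.float64(2.6)], [np.float64(-3.11), np.float64(2.82)], [np.float64(-3.84), np.float64(2.91)], [np.float64(-4.57), np.float64(2.88)]]
```

Converted, -4.2 cm / 50 = -0.084, -3.52 cm / 50 = -0.0704.

>>> send_rows:
  plan:
    - [[-0.013,0.0066,0,0,0,0],[-0.027,0.011,0,0,0,0],[-0.0416,0.0128,0,0,0,0],[-0.0562,0.0122,0,0,0,0],[-0.0704,0.0088,0,0,0,0],[-0.084,0.0032,0,0,0,0],[-0.084,0.0032,0,0,0,0]]

```text
clock: 6.15
tool_pos: [0.5025, 0.0914, 0.0671]
orientation: [-179.9, -0.0, -90.0]
force: [5.0, -1.2, -1.7]
opening: 0.0201
gripper_force: 30.0
```

```bash
python3 - <<'E'
from h import *
o=ctrl.get_obs();print(o["tool_pos"],o["opening"],o["force"],o["gripper_force"])
s=ctrl.snapshot("side")
for b in blobs(s,(0,170,80),(6,255,255),(245,165,320,280)): print(b,plane(s,b[1],.102))
E
```

```text
[0.50251887 0.09137551 0.06710516] 0.020113903645037953 [ 4.96669994 -1.24262125 -1.73845922] 29.996267301030457
(49, [271.0, 209.8], [269, 205, 5, 11]) [0.5034806  0.09223899 0.102     ]
```

```bash
python3 - <<'E'
import numpy as np
th=152.2
for k in range(4):
    print(k,th,[[float(round(-4.2*(np.sin(np.radians(th-11*i))-np.sin(np.radians(th))),2)),float(round(-4.2*(np.cos(np.radians(th-11*i))-np.cos(np.radians(th))),2))] for i in range(1,9)]); th-=88
E
```

```text
0 152.2 [[-0.67, -0.44], [-1.25, -1.0], [-1.71, -1.67], [-2.03, -2.4], [-2.21, -3.19], [-2.23, -3.99], [-2.1, -4.79], [-1.82, -5.54]]
1 64.19999999999999 [[0.42, -0.69], [0.96, -1.28], [1.61, -1.76], [2.33, -2.11], [3.11, -2.32], [3.91, -2.37], [4.71, -2.27], [5.48, -2.01]]
2 -23.80000000000001 [[0.7, 0.39], [1.32, 0.91], [1.82, 1.54], [2.19, 2.26], [2.43, 3.03], [2.51, 3.83], [2.43, 4.63], [2.2, 5.4]]
3 -111.80000000000001 [[-0.37, 0.72], [-0.87, 1.35], [-1.48, 1.87], [-2.18, 2.27], [-2.94, 2.53], [-3.74, 2.64], [-4.54, 2.59], [-5.32, 2.39]]
```

Converted, -5.64 cm / 50 = -0.1128, -2.23 cm / 50 = -0.0446.

>>> send_rows:
  plan:
    - [[-0.0134,-0.01,0,0,0,0],[-0.025,-0.022,0,0,0,0],[-0.0342,-0.0354,0,0,0,0],[-0.0406,-0.05,0,0,0,0],[-0.0442,-0.0658,0,0,0,0],[-0.0446,-0.0818,0,0,0,0],[-0.042,-0.0978,0,0,0,0],[-0.0364,-0.1128,0,0,0,0]]

```text
clock: 6.87
tool_pos: [0.5576, 0.1092, 0.067]
orientation: [179.9, -0.0, -90.0]
force: [-4.3, -1.4, 6.7]
opening: 0.0202
gripper_force: 30.0
```

```bash
python3 - <<'E'
from h import *
o=ctrl.get_obs();print(o["tool_pos"],o["opening"],o["force"],o["gripper_force"])
s=ctrl.snapshot("side")
for b in blobs(s,(0,170,80),(6,255,255),(245,165,320,280)): print(b,plane(s,b[1],.102))
E
```

```text
[0.55759445 0.1092191  0.06697964] 0.020208486290803688 [-4.25055095 -1.44712782  6.74182531] 30.00158458482474
(52, [287.8, 206.6], [285, 202, 6, 10]) [0.55753138 0.1088953  0.102     ]
```

Converted, 5.48 cm / 50 = 0.1096, 4.71 cm / 50 = 0.0942.

>>> send_rows:
  plan:
    - [[0.0084,-0.0138,0,0,0,0],[0.0192,-0.0256,0,0,0,0],[0.0322,-0.0352,0,0,0,0],[0.0466,-0.0422,0,0,0,0],[0.0622,-0.0464,0,0,0,0],[0.0782,-0.0474,0,0,0,0],[0.0942,-0.0454,0,0,0,0],[0.1096,-0.0402,0,0,0,0]]

```text
clock: 7.58
tool_pos: [0.5784, 0.055, 0.067]
orientation: [-180.0, 0.1, -90.0]
force: [-2.3, 6.2, 4.1]
opening: 0.02
gripper_force: 30.0
```

Converted, 5.4 cm / 50 = 0.108, 4.63 cm / 50 = 0.0926.

>>> send_rows:
  plan:
    - [[0.014,0.0078,0,0,0,0],[0.0264,0.0182,0,0,0,0],[0.0364,0.0308,0,0,0,0],[0.0438,0.0452,0,0,0,0],[0.0486,0.0606,0,0,0,0],[0.0502,0.0766,0,0,0,0],[0.0486,0.0926,0,0,0,0],[0.044,0.108,0,0,0,0]]

```text
clock: 8.25
tool_pos: [0.5241, 0.0319, 0.0671]
orientation: [-179.9, 0.0, -90.0]
force: [5.4, 3.3, -0.9]
opening: 0.0202
gripper_force: 30.0
```

```bash
python3 - <<'E'
from h import *
o=ctrl.get_obs();print(o["tool_pos"],o["opening"],o["force"],o["gripper_force"])
s=ctrl.snapshot("side")
for b in blobs(s,(0,170,80),(6,255,255),(245,165,320,280)): print(b,plane(s,b[1],.102))
E
```

```text
[0.52409727 0.03191647 0.0670998 ] 0.02023795635350439 [ 5.4203886   3.26150595 -0.94739742] 29.997187899425626
(60, [277.4, 222.8], [275, 218, 6, 11]) [0.52552144 0.03259595 0.102     ]
```

>>> send_rows:
  plan:
    - [[-0.0074,0.0144,0,0,0,0],[-0.0174,0.027,0,0,0,0],[-0.0296,0.0374,0,0,0,0],[-0.0436,0.0454,0,0,0,0],[-0.0588,0.0506,0,0,0,0],[-0.0748,0.0524,0,0,0,0],[-0.082,0.052,0,0,0,0],[-0.086,0.052,0,0,0,0]]

```text
clock: 8.97
tool_pos: [0.497, 0.0719, 0.067]
orientation: [179.9, -0.3, -89.9]
force: [9.4, -22.0, 2.3]
opening: 0.0202
gripper_force: 30.0
```

```bash
python3 - <<'E'
from h import *
o=ctrl.get_obs();print(o["tool_pos"],o["opening"],o["force"],o["gripper_force"])
s=ctrl.snapshot("side")
for b in blobs(s,(0,170,80),(6,255,255),(245,165,320,280)): print(b,plane(s,b[1],.102))
E
```

```text
[0.49704175 0.07187124 0.06699645] 0.020205223759641004 [  9.4341832  -21.95240323   2.28117735] 30.00756350811571
(50, [269.0, 214.1], [267, 209, 5, 11]) [0.49778629 0.07180482 0.102     ]
```

Converted, 0.25 cm / 50 = 0.005, -0.1 cm / 50 = -0.002.

>>> send_rows:
  plan:
    - [[0.005,-0.002,0,0,0,0],[0.005,-0.002,0,0,0,0]]

```text
clock: 9.18
tool_pos: [0.4974, 0.0709, 0.067]
orientation: [179.9, -0.1, -90.0]
force: [-1.3, -2.8, 6.9]
opening: 0.0202
gripper_force: 30.0
```

Converted, -10 cm / 50 = -0.2, -7 cm / 50 = -0.14.

>>> send_rows:
  plan:
    - [[0,0,0,0,0,0],[0,0,0,0,0,0],[0,0,0,0,0,0],[0,0,0,0,0,0],[0,0,-0.03,0,0,0],[0,0,-0.08,0,0,0],[0,0,-0.14,0,0,0],[0,0,-0.2,0,0,0]]
  fingers: 1

```text
clock: 9.85
tool_pos: [0.498, 0.0721, 0.1673]
orientation: [179.9, -0.1, -90.0]
force: [0.0, 0.1, 1.0]
opening: 0.0682
gripper_force: 0.0
```

```bash
python3 - <<'E'
from h import *
o=ctrl.get_obs();print(o["tool_pos"],o["opening"],o["force"],o["gripper_force"])
s=ctrl.snapshot("side")
for b in blobs(s,(0,170,80),(6,255,255),(245,165,320,280)): print(b,plane(s,b[1],.102))
E
```

```text
[0.49800238 0.07214572 0.16732921] 0.06820966060931007 [0.02929985 0.06883695 1.01646148] 0.0
(54, [269.2, 214.1], [267, 209, 6, 11]) [0.49842423 0.07181972 0.102     ]
```

Converted, -15.6 cm / 50 = -0.312, -14.5 cm / 50 = -0.29.

>>> send_rows:
  plan:
    - [[-0.06,-0.016,0,0,0,0],[-0.124,-0.032,0,0,0,0],[-0.188,-0.048,0,0,0,0],[-0.25,-0.064,0,0,0,0],[-0.29,-0.074,0,0,0,0],[-0.312,-0.08,0,0,0,0],[-0.312,-0.08,0,0,0,0],[-0.312,-0.08,0,0,0,0]]

```text
clock: 10.57
tool_pos: [0.5385, 0.2284, 0.1661]
orientation: [179.9, -0.1, -90.0]
force: [-1.2, -1.2, -0.8]
opening: 0.0877
gripper_force: 0.0
```

```bash
python3 - <<'E'
from h import *
np.set_printoptions(precision=4,suppress=True)
o=ctrl.get_obs();print(o["tool_pos"],o["opening"],o["orientation"])
s=ctrl.snapshot("side")
for b in blobs(s,(100,110,50),(125,255,255),(260,165,305,215)): print(b,plane(s,b[1],.082))
for b in blobs(s,(0,170,80),(6,255,255),(245,165,320,280)): print(b,plane(s,b[1],.102))
E
```

```text
[0.5385 0.2284 0.1661] 0.08766742654107926 [179.9211  -0.0564 -89.9753]
(80, [282.2, 191.6], [276, 187, 14, 9]) [0.5379 0.2074 0.082 ]
(53, [269.2, 214.2], [267, 209, 6, 11]) [0.4984 0.0714 0.102 ]
```

Converted, 12.1 cm / 50 = 0.242, 11.7 cm / 50 = 0.234.

>>> send_rows:
  plan:
    - [[0,0,0.06,0,0,0],[0,0,0.12,0,0,0],[0,0,0.17,0,0,0],[0,0,0.2,0,0,0],[0,0,0.22,0,0,0],[0,0,0.234,0,0,0],[0,0,0.242,0,0,0],[0,0,0.242,0,0,0]]

```text
clock: 11.28
tool_pos: [0.5391, 0.2282, 0.0458]
orientation: [180.0, -0.0, -90.0]
force: [0.3, -0.8, 0.3]
opening: 0.0876
gripper_force: 0.0
```

>>> send_rows:
  plan:
    - [[0,0,0,0,0,0],[0,0,0,0,0,0],[0,0,0,0,0,0],[0,0,0,0,0,0],[0,0,0,0,0,0],[0,0,0,0,0,0],[0,0,0,0,0,0],[0,0,0,0,0,0]]
  fingers: 0

```text
clock: 11.95
tool_pos: [0.539, 0.2286, 0.046]
orientation: [-180.0, 0.0, -90.0]
force: [-1.5, 0.2, 2.6]
opening: 0.0485
gripper_force: 30.0
```

```bash
python3 - <<'E'
from h import *
np.set_printoptions(precision=4,suppress=True)
o=ctrl.get_obs();print(o["tool_pos"],o["opening"],o["orientation"],o["force"],o["gripper_force"])
s=ctrl.snapshot("side")
b=cv2.resize(s["img"][130:230,230:330],(600,600),interpolation=2)
cv2.imwrite("pics/g5.png",b[:,:,::-1])
E
```

```text
[0.539  0.2286 0.046 ] 0.04853102069645209 [-179.9998    0.004   -90.0088] [-1.4772  0.2108  2.5923] 30.000585475936532
```

View pics/g5.png

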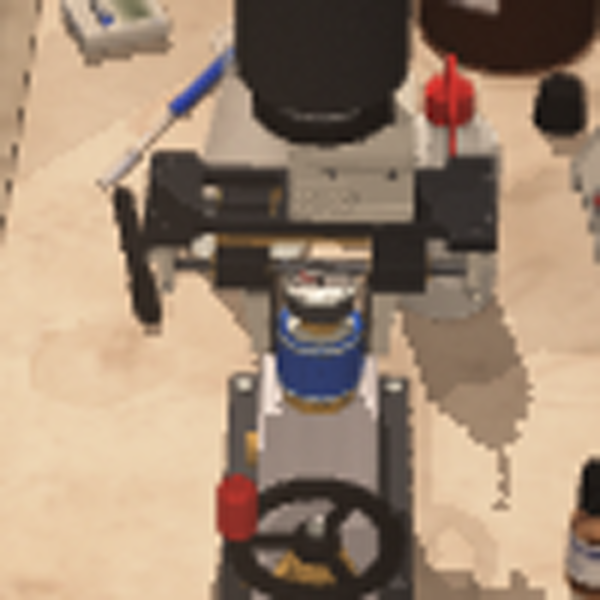

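The fingers hold the blue sleeve (opening 48.5 mm, tips at crop row 355) with the dial clear of the palm, and the red knob stays over the mark. I'll pull up gently.

Converted, -1.3 cm / 50 = -0.026, -1.2 cm / 50 = -0.024.

>>> send_rows:
  plan:
    - [[0,0,-0.006,0,0,0],[0,0,-0.012,0,0,0],[0,0,-0.018,0,0,0],[0,0,-0.024,0,0,0],[0,0,-0.026,0,0,0],[0,0,-0.026,0,0,0]]

```text
clock: 12.5
tool_pos: [0.5388, 0.2285, 0.0592]
orientation: [180.0, 0.0, -90.0]
force: [-2.1, 0.2, -3.9]
opening: 0.0486
gripper_force: 30.0
```

```bash
python3 - <<'E'
from h import *
o=ctrl.get_obs();print(o["tool_pos"],o["opening"],o["force"],o["gripper_force"])
s=ctrl.snapshot("side")
for b in blobs(s,(100,110,50),(125,255,255),(260,165,305,215)): print(b)
E
```

```text
[0.53877759 0.22850652 0.05917927] 0.048636683494720424 [-2.1410909   0.2128173  -3.91508482] 29.99895941466093
(82, [282.7, 188.7], [276, 185, 14, 8])
```

Converted, -3.2 cm / 50 = -0.064, -1.2 cm / 50 = -0.024.

>>> send_rows:
  plan:
    - [[0,0,-0.008,0,0,0],[0,0,-0.016,0,0,0],[0,0,-0.024,0,0,0],[0,0,-0.032,0,0,0],[0,0,-0.04,0,0,0],[0,0,-0.048,0,0,0],[0,0,-0.056,0,0,0],[0,0,-0.064,0,0,0]]

```text
clock: 13.22
tool_pos: [0.5392, 0.2285, 0.0915]
orientation: [-180.0, 0.0, -90.0]
force: [0.1, 0.5, -3.7]
opening: 0.0486
gripper_force: 30.0
```

Converted, -5 cm / 50 = -0.1, -4 cm / 50 = -0.08.

>>> send_rows:
  plan:
    - [[0,0,-0.01,0,0,0],[0,0,-0.024,0,0,0],[0,0,-0.04,0,0,0],[0,0,-0.06,0,0,0],[0,0,-0.08,0,0,0],[0,0,-0.1,0,0,0],[0,0,-0.1,0,0,0],[0,0,-0.1,0,0,0]]

```text
clock: 13.88
tool_pos: [0.5395, 0.2289, 0.1418]
orientation: [-179.9, 0.1, -90.0]
force: [0.2, -0.2, -3.6]
opening: 0.0488
gripper_force: 30.0
```

```bash
python3 - <<'E'
from h import *
o=ctrl.get_obs();print(o["tool_pos"],o["opening"],o["force"],o["gripper_force"])
s=ctrl.snapshot("side")
for b in blobs(s,(100,110,50),(125,255,255),(260,145,305,215)): print(b)
for b in blobs(s,(0,170,80),(6,255,255),(245,165,320,280)): print(b,plane(s,b[1],.102))
b=cv2.resize(s["img"][110:210,230:330],(600,600),interpolation=2)
cv2.imwrite("pics/g6.png",b[:,:,::-1])
E
```

```text
[0.53945487 0.22888545 0.1417815 ] 0.048772774589884035 [ 0.24618389 -0.15366149 -3.58940202] 29.994556973688304
(93, [283.0, 169.4], [276, 165, 15, 9])
(53, [269.2, 214.2], [267, 209, 6, 11]) [0.49844134 0.07135288 0.102     ]
```

Converted, 17.8 cm / 50 = 0.356, 15.3 cm / 50 = 0.306.

>>> send_rows:
  plan:
    - [[0.02,0.02,0,0,0,0],[0.06,0.05,0,0,0,0],[0.106,0.086,0,0,0,0],[0.156,0.12,0,0,0,0],[0.206,0.156,0,0,0,0],[0.256,0.19,0,0,0,0],[0.306,0.22,0,0,0,0],[0.356,0.24,0,0,0,0]]

```text
clock: 14.6
tool_pos: [0.417, 0.0491, 0.1403]
orientation: [179.9, -0.0, -90.0]
force: [0.6, -0.1, -3.5]
opening: 0.0487
gripper_force: 30.0
```

Converted, 18.5 cm / 50 = 0.37, 17 cm / 50 = 0.34.

>>> send_rows:
  plan:
    - [[0.05,0,0,0,0,0],[0.1,0,0,0,0,0],[0.15,0,0,0,0,0],[0.2,0,0,0,0,0],[0.25,0,0,0,0,0],[0.3,0,0,0,0,0],[0.34,0,0,0,0,0],[0.37,0,0,0,0,0]]

```text
clock: 15.27
tool_pos: [0.4182, -0.136, 0.1403]
orientation: [179.9, -0.0, -90.1]
force: [0.2, -0.0, -3.6]
opening: 0.0487
gripper_force: 30.0
```

Converted, 9.4 cm / 50 = 0.188, 8.6 cm / 50 = 0.172.

>>> send_rows:
  plan:
    - [[0.034,0,0,0,0,0],[0.07,0,0,0,0,0],[0.11,0,0,0,0,0],[0.144,0,0,0,0,0],[0.172,0,0,0,0,0],[0.188,0,0,0,0,0],[0.188,0,0,0,0,0],[0.188,0,0,0,0,0]]

```text
clock: 15.93
tool_pos: [0.4185, -0.2284, 0.1404]
orientation: [179.9, 0.0, -90.1]
force: [-0.4, 0.4, -3.2]
opening: 0.0488
gripper_force: 30.0
```

```bash
python3 - <<'E'
from h import *
np.set_printoptions(precision=4,suppress=True)
o=ctrl.get_obs();print(o["tool_pos"],o["opening"],o["force"],o["gripper_force"],o["joint_pos"])
s=ctrl.snapshot("side")
for b in blobs(s,(100,110,50),(125,255,255),(190,205,300,325)): print(b,plane(s,b[1],.176))
cv2.imwrite("pics/g7.png",cv2.resize(s["img"][180:350,180:330],(600,680),interpolation=2)[:600,:,::-1])
E
```

```text
[ 0.4185 -0.2284  0.1404] 0.04883603301442348 [-0.4223  0.4417 -3.2025] 29.994547585956752 [ -4.9219   3.8961 -27.4031  -0.0179 -58.7556   4.8478]
(11, [240.9, 268.0], [238, 264, 5, 9]) [ 0.4356 -0.2159  0.176 ]
(10, [225.9, 268.9], [225, 265, 4, 8]) [ 0.3965 -0.2199  0.176 ]
(116, [234.4, 277.8], [225, 272, 19, 11]) [ 0.4215 -0.2491  0.176 ]
(8, [293.9, 308.9], [293, 308, 3, 3]) [ 0.5743 -0.342   0.176 ]
```

Converted, 13.6 cm / 50 = 0.272, 13 cm / 50 = 0.26.

>>> send_rows:
  plan:
    - [[0,0,0.04,0,0,0],[0,0,0.09,0,0,0],[0,0,0.14,0,0,0],[0,0,0.19,0,0,0],[0,0,0.23,0,0,0],[0,0,0.26,0,0,0],[0,0,0.272,0,0,0],[0,0,0.272,0,0,0]]

```text
clock: 16.65
tool_pos: [0.4181, -0.2277, 0.0038]
orientation: [179.8, 0.0, -90.0]
force: [0.3, 0.5, -3.5]
opening: 0.0485
gripper_force: 30.0
```

Converted, 0.8 cm / 50 = 0.016, 0.6 cm / 50 = 0.012.

>>> send_rows:
  plan:
    - [[0,0,0.004,0,0,0],[0,0,0.008,0,0,0],[0,0,0.012,0,0,0],[0,0,0.016,0,0,0],[0,0,0.016,0,0,0],[0,0,0.016,0,0,0]]

```text
clock: 17.15
tool_pos: [0.419, -0.2285, -0.0029]
orientation: [-180.0, -0.0, -90.0]
force: [0.2, -0.1, -3.7]
opening: 0.0485
gripper_force: 30.0
```

Converted, 0.3 cm / 50 = 0.006, 0.2 cm / 50 = 0.004.

>>> send_rows:
  plan:
    - [[0,0,0.002,0,0,0],[0,0,0.004,0,0,0],[0,0,0.006,0,0,0],[0,0,0.006,0,0,0]]

```text
clock: 17.48
tool_pos: [0.4188, -0.2284, -0.0063]
orientation: [180.0, 0.0, -90.0]
force: [0.1, -1.4, -3.2]
opening: 0.0487
gripper_force: 30.0
```

Converted, 0.3 cm / 50 = 0.006, 0.2 cm / 50 = 0.004.

>>> send_rows:
  plan:
    - [[0,0,0.002,0,0,0],[0,0,0.004,0,0,0],[0,0,0.006,0,0,0],[0,0,0.006,0,0,0]]

```text
clock: 17.82
tool_pos: [0.4188, -0.2284, -0.0094]
orientation: [180.0, 0.0, -90.0]
force: [0.0, -0.4, -3.4]
opening: 0.0486
gripper_force: 30.0
```

```bash
python3 - <<'E'
from h import *
np.set_printoptions(precision=4,suppress=True)
o=ctrl.get_obs();print(o["tool_pos"],o["opening"],o["force"])
E
```

```text
[ 0.4188 -0.2284 -0.0094] 0.048588066472364334 [ 0.0337 -0.4028 -3.357 ]
```

Converted, 0.2 cm / 50 = 0.004, 0.1 cm / 50 = 0.002.

>>> send_rows:
  plan:
    - [[0,0,0.002,0,0,0],[0,0,0.004,0,0,0],[0,0,0.004,0,0,0]]

```text
clock: 18.07
tool_pos: [0.4191, -0.2286, -0.0102]
orientation: [-180.0, -0.0, -90.0]
force: [-3.5, 2.9, 10.5]
opening: 0.0484
gripper_force: 30.0
```

Converted, 0.2 cm / 50 = 0.004, 0.1 cm / 50 = 0.002.

>>> send_rows:
  plan:
    - [[0,0,0.002,0,0,0],[0,0,0.004,0,0,0],[0,0,0.004,0,0,0]]

```text
clock: 18.32
tool_pos: [0.4194, -0.2288, -0.0107]
orientation: [-180.0, -0.1, -89.9]
force: [-9.6, 5.7, 31.5]
opening: 0.0485
gripper_force: 30.0
```

Converted, -0.25 cm / 50 = -0.005, -0.2 cm / 50 = -0.004.

>>> send_rows:
  plan:
    - [[0,0,-0.004,0,0,0],[0,0,-0.005,0,0,0],[0,0,-0.005,0,0,0]]

```text
clock: 18.57
tool_pos: [0.4193, -0.2285, -0.0104]
orientation: [-180.0, -0.0, -90.0]
force: [-1.6, 1.1, 5.7]
opening: 0.0485
gripper_force: 30.0
```

>>> send_rows:
  plan:
    - [[0,0,0,0,0,0],[0,0,0,0,0,0],[0,0,0,0,0,0],[0,0,0,0,0,0],[0,0,0,0,0,0],[0,0,0,0,0,0],[0,0,0,0,0,0],[0,0,0,0,0,0]]
  fingers: 0.85

```text
clock: 19.23
tool_pos: [0.419, -0.2285, -0.0107]
orientation: [180.0, -0.0, -90.0]
force: [-0.9, 0.5, 0.1]
opening: 0.0745
gripper_force: 0.0
```

Converted, -18 cm / 50 = -0.36, -17 cm / 50 = -0.34.

>>> send_rows:
  plan:
    - [[0,0,-0.02,0,0,0],[0,0,-0.06,0,0,0],[0,0,-0.11,0,0,0],[0,0,-0.17,0,0,0],[0,0,-0.23,0,0,0],[0,0,-0.29,0,0,0],[0,0,-0.34,0,0,0],[0,0,-0.36,0,0,0]]

```text
clock: 19.9
tool_pos: [0.4207, -0.229, 0.1733]
orientation: [-179.7, -0.1, -90.0]
force: [0.6, 0.0, 0.3]
opening: 0.0745
gripper_force: 0.0
```

```bash
python3 - <<'E'
from h import *
np.set_printoptions(precision=4,suppress=True)
o=ctrl.get_obs();print(o["tool_pos"],o["opening"],o["force"])
s=ctrl.snapshot("side");t=ctrl.snapshot("top")
for b in blobs(s,(100,110,50),(125,255,255),(190,205,300,345)): print(b,plane(s,b[1],.026))
for b in blobs(s,(0,170,80),(6,255,255),(245,165,320,280)): print(b,plane(s,b[1],.102))
c=np.hstack([cv2.resize(s["img"][150:350,200:330],(390,600),interpolation=2),cv2.resize(t["img"][190:300,330:450],(400,367),interpolation=2,).__class__((600,400,3),np.uint8) if 0 else cv2.copyMakeBorder(cv2.resize(t["img"][140:310,140:440],(408,231)),0,369,0,0,0)])
cv2.imwrite("pics/f1.png",c[:,:,::-1])
E
```

```text
[ 0.4207 -0.229   0.1733] 0.07446478424857007 [0.6185 0.0295 0.3387]
(67, [237.7, 312.1], [231, 309, 14, 7]) [ 0.421  -0.2503  0.026 ]
(54, [269.2, 214.1], [267, 209, 6, 11]) [0.4984 0.0718 0.102 ]
```

View pics/f1.png

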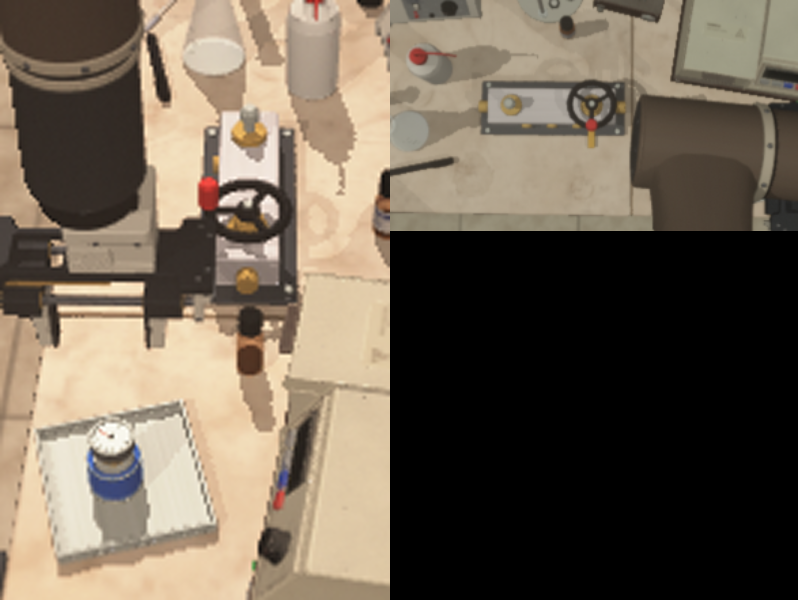

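The gauge stands upright in the tray (side crop (115,460)) with its sleeve forward. The nipple is bare, the knob is over the yellow mark, and the bystanders in view are standing. I'm handing the job in.

```bash
python3 -c "
from plant import ctrl
print(ctrl.close_job())"
```

```text
the job is handed in; nothing more can be done
None
```

The job is handed in (no verdict shown): the valve is cranked clockwise to its stop with the knob over the yellow mark, and the gauge is uncoupled and standing upright in the tray with its sleeve forward. The flask, wash bottle, vial and small amber bottle were never touched.

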